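# Empty the e-scrap tray with the bench tipper

### The arm

A 6-joint arm with a two-finger parallel gripper is mounted at the origin on a cart in front of the work surface, level with it; the furniture and walls round the work are solid. World frame = base frame: x ahead of the robot, y to its left, z up, the work surface at z = 0. Lengths are in m, angles in degrees, forces in N, time in s.
With the tool pointing down it reaches from about 0.35 to 0.875 m from the base axis. Payload 4.2 kg.
Tool frame: the origin (TCP) lies on the centre line of the jaws, within the pads' length; the fingertips stand 19 mm ahead of it and the grasp point (between the pads) is the TCP; z points along the fingers, y is the line along which they close (so a half turn about z gives the same grasp; the last joint's range is limited). The gripper opens to 87 mm and grips with 3 to 60 N. Pads are 19 mm wide; open, the fingers measure 117 mm over their backs; the gripper's body (75 mm by 190 mm) begins 51 mm behind the grasp point.
Start: joints at [-51.704, 22.042, 0.453, 0, -68.411, -14.817], TCP at [0.249, -0.573, 0.242] pointing down, gripper open.
Joint ranges: [-179.83, 179.83], [-69.29, 118.12], [-61.27, 80.66], [-181.25, 117.63], [-171.15, -9.14], [-177.46, 177.46]. Speed limits (degrees/s): [159.86, 159.86, 180, 180, 180, 180].

### API

Orientations are given as a 3x3 rotation matrix whose columns are the frame's x, y, z axes.
In Python, from station import sense, capture, finish_job, search_frame, masks_of gives the robot as it stands.
- The arm moves only by the tool drive_tool, never from a script. Its argument "rows" is a list of rows, each a list of 7 numbers: the opening in per cent of the stroke, from 0 (shut) to 100 (fully open), then the shift along the world's x, y, z in mm, then the turn, a rotation vector about the world's x, y, z in rad. In form: [[fingers, dx, dy, dz, wx, wy, wz], ...]. A call has 1 to 5 rows; each row shifts and turns the commanded pose from where the row before left it; what a row does not reach is not made up. A row lasts 1/12 s, in which the tool goes at most 41.7 mm and 7.16 degrees, less where a joint would pass 70% of its speed; a pose out of reach is approached as far as the arm can. A call is refused whole if a number of a shift passes 41.7 or a number of a turn 0.125, either way. A call with a gripper value outside its range is refused whole. The fingers move at their own pace and stop on an object; the grip force is fixed at half the most. Time passes only in rows, so rows that do not move let the fingers close. It gives the time, the measured TCP pose, the force, the opening and the grip force at its end, in the units of the state.
- sense(): the state, without advancing time (a new reading comes with each control period).
- capture(name): name is "scene" or "top" or "wrist"; returns a dict with "frame" (384x512x3 uint8, red, green, blue), "z_map" (384x512 float32, m along the optical axis (not along the pixel's ray), 0 where there is no reading), "fx", "fy", "cx", "cy" (pixels), "R" (3x3) and "t" (3): a world point X has camera coordinates R X + t; the wrist camera has in their place "T_tool_cam" (4x4, takes a point from camera to tool coordinates, whose origin is the TCP and whose axes are the flange's). Camera axes: x right, y down, z forward; pixel columns grow to the right and rows downward; lengths in m; the calibration is good to about 2 mm. A picture is of the moment at which its call begins: read the wrist's pose just before it.
- finish_job(): hands the job in; it is judged then, once.
Trained networks look in a picture, given as the dict that the camera call returned (one of the last four; its "shot" number tells which), for a name from the list of things; names that differ only in an ending like _2 or _b are one class to them, and where a whole thing is asked for, a point or a joint stands for the part that bears it (a point fixed in the world has none). Each returns a list of dicts, best first, with "p" (0 to 1); they miss things now and then, are a little off and sometimes report something else, mostly with a low value. They report only what shows in the picture. A call takes as long as a camera call. They do not tell look-alikes from the thing itself.
- search_frame(label, picture): "xy" ([column, row] in pixels, amid what is visible of it).
- masks_of(label, picture): "region" (384x512 bool, what is visible of it) and "xy" ([column, row] in pixels, amid what is visible of it).
The state is a dict: "time_s": time; "joints": joint angles; "joint_velocities": joint speeds; "effort": joint torques, N m; "tcp_pos": TCP position; "ee_rot": TCP orientation; "wrist_force": force on the tool from outside, world axes, zero at the start; "moment": the same for the moment, N m; "gripper_width": opening from 0.0 (shut) to 1.0 (fully open); "gripper_force": force on a finger pad.
Only numpy, scipy, OpenCV 4.12 (cv2) and the standard library are available. Lean on these libraries where they do the work, as an engineer would, in place of code of your own. Each camera call takes 0.05 s, during which the arm holds its last target. There are 200 camera calls.

### The job

Push the blue tray of electronic scrap along the shelf into the tipper's cradle until it is fully home against the end stops, then push the red-knobbed lever over so that all four pieces of scrap tip out into the green hopper. Ease the cradle back down to level with the lever - it is sprung and must not be let drop - and leave the empty tray home in it.

Things in the scene. Friction and masses are not known exactly. Their poses are not given: they have to be found in the camera images.
- tipper: bench tipper, fixed to the desk: in a row along its +y (to the robot's left at yaw 0) an aluminium infeed shelf (y -378 to -166 mm), a steel tipping cradle (y -158 to 0) and a green hopper (y 16 to 227). Origin on the desk below the cradle's pivot axis, on the row's centre line; +x points away from the robot. Bearing posts at y 0, x +-94 mm, are 106 mm high
- infeed (a point): centre of the infeed shelf's top, 100 mm above the desk, axes as the tipper's. Shelf 186 mm wide. Two flared steel guides 13 mm high stand on it, narrowing from 180 mm apart (at tipper y -229 mm) to 144 mm apart (at y -167 mm), and lead the tray into the cradle
- cradle (a joint): tip angle, rad: 0 = level (rest), 1.45 = fully tipped towards the hopper. Hinged about the tipper's x direction at tipper y 0, 92 mm above the desk. Weight and a spring always drive it back to 0; tipping it by the knob takes up to about 15 N at first, less as it goes over. Let go, it falls shut hard
- tray_home (a point): point on the cradle's floor (99 mm above the desk when level) where the tray's origin lies when fully home, axes then agreeing; tipper y -78 mm. C-channels 148 mm apart inside run along both sides of the floor: the tray's foot flanges slide under their lips (9 mm clear; channels 15 mm high) up to an end stop at the +y end of each
- lever_knob (a point): centre of the red ball knob, 32 mm across, on a 10 mm rod fixed to the cradle. It circles at radius 130 mm about the pivot axis, at tipper x -135 mm (the robot's side). Cradle level: the lever leans 42 degrees from upright to the tipper's -y, knob 189 mm above the desk; tipping, it goes over the top to 41 degrees the other way. Push it towards the tipper's +y to tip
- hopper_floor (a point): centre of the hopper's floor, 10 mm above the desk, at tipper y 100 mm, axes as the tipper's. Inside 176 mm wide (x), 164 mm long (y) at the floor; sides 112 mm above the desk, wall next to the cradle 78 mm, outward-leaning far wall 160 mm
- tray: blue plastic tray 156 mm long (y), 142 mm wide over its two foot flanges (3 mm thick), 122 mm over its walls, 51 mm high, walls 3 to 4 mm; closed at its rear (-y, with a paper card), open at its front (+y), which faces the cradle. Origin: centre of its underside. About 0.16 kg, 0.5 kg with its load; loose on the infeed shelf
- power_brick: black mains adaptor in the tray, scrap, 42x85x28 mm, origin at the centre of its underside
- test_board: green circuit board in the tray, scrap, 55x85x15 mm, origin at the centre of its underside
- heat_sink_1: finned aluminium heat sink in the tray, scrap, 45x45x23 mm, origin at the centre of its underside
- heat_sink_2: a second heat sink, the same
- multimeter: yellow and black multimeter 145x70x43 mm lying on the desk; bystander
- side_cutters: side cutters with red grips, 122 mm long, lying on the desk; bystander
- screwdriver_blue: screwdriver with blue handle, 135 mm long, lying on the desk; bystander
There are look-alikes about, which are no part of the job. Leave any orange look-alike of the heat_sink_1 alone.

How it is judged (in metres and radians):
On the way, in this order (a step that is already met when the one before it is completed fails the run):
1. the tray is fully home in the level cradle, its load still in it (y of tray in the frame of tray_home between -0.006 and 0.006 m and x of tray in the frame of tray_home between -0.008 and 0.008 m and z of tray in the frame of tray_home between -0.006 and 0.008 m and value of joint cradle below 0.05 rad and y of each of power_brick, test_board, heat_sink_1, heat_sink_2 in the frame of tray below 0.09 m), for 0.2 s.
2. with the cradle tipped, all four pieces lie in the hopper (value of joint cradle above 0.7 rad and x of power_brick in the frame of hopper_floor between -0.09 and 0.09 m and y of power_brick in the frame of hopper_floor between -0.085 and 0.115 m and z of each of power_brick, test_board, heat_sink_1, heat_sink_2 in the frame of hopper_floor below 0.085 m and x of test_board in the frame of hopper_floor between -0.09 and 0.09 m and y of test_board in the frame of hopper_floor between -0.085 and 0.115 m and x of heat_sink_1 in the frame of hopper_floor between -0.09 and 0.09 m and y of heat_sink_1 in the frame of hopper_floor between -0.085 and 0.115 m and x of heat_sink_2 in the frame of hopper_floor between -0.09 and 0.09 m and y of heat_sink_2 in the frame of hopper_floor between -0.085 and 0.115 m), for 0.2 s.
At the end, for the whole second after the job is handed in: the cradle is level (within 0.05 rad) with the empty tray still home in it (within 6 mm of the end stops), and the power brick, the circuit board and both heat sinks lie at rest inside the hopper (origins within its walls and less than 85 mm above its floor) (y of tray in the frame of tray_home between -0.006 and 0.006 m and x of tray in the frame of tray_home between -0.008 and 0.008 m and z of tray in the frame of tray_home between -0.006 and 0.008 m and value of joint cradle below 0.05 rad and x of power_brick in the frame of hopper_floor between -0.09 and 0.09 m and y of power_brick in the frame of hopper_floor between -0.085 and 0.115 m and z of each of power_brick, test_board, heat_sink_1, heat_sink_2 in the frame of hopper_floor below 0.085 m and x of test_board in the frame of hopper_floor between -0.09 and 0.09 m and y of test_board in the frame of hopper_floor between -0.085 and 0.115 m and x of heat_sink_1 in the frame of hopper_floor between -0.09 and 0.09 m and y of heat_sink_1 in the frame of hopper_floor between -0.085 and 0.115 m and x of heat_sink_2 in the frame of hopper_floor between -0.09 and 0.09 m and y of heat_sink_2 in the frame of hopper_floor between -0.085 and 0.115 m and linear speed of each of power_brick, test_board, heat_sink_1, heat_sink_2, tray below 0.03 m/s); the robot touches nothing.
It fails at once if the cradle falls or is slammed back (faster than 2.5 rad/s) (velocity of joint cradle below -2.5 rad/s).
It fails at once if the cradle is flung over (faster than 4 rad/s) (velocity of joint cradle above 4 rad/s).
It fails at once if a piece of scrap falls on the desk or floor ((height (world z) of power_brick below 0.07 m and not (x of power_brick in the frame of hopper_floor between -0.09 and 0.09 m and y of power_brick in the frame of hopper_floor between -0.085 and 0.115 m and z of power_brick in the frame of hopper_floor below 0.085 m)) or (height (world z) of test_board below 0.07 m and not (x of test_board in the frame of hopper_floor between -0.09 and 0.09 m and y of test_board in the frame of hopper_floor between -0.085 and 0.115 m and z of test_board in the frame of hopper_floor below 0.085 m)) or (height (world z) of heat_sink_1 below 0.07 m and not (x of heat_sink_1 in the frame of hopper_floor between -0.09 and 0.09 m and y of heat_sink_1 in the frame of hopper_floor between -0.085 and 0.115 m and z of heat_sink_1 in the frame of hopper_floor below 0.085 m)) or (height (world z) of heat_sink_2 below 0.07 m and not (x of heat_sink_2 in the frame of hopper_floor between -0.09 and 0.09 m and y of heat_sink_2 in the frame of hopper_floor between -0.085 and 0.115 m and z of heat_sink_2 in the frame of hopper_floor below 0.085 m))).
It fails at once if a bystander is pushed more than 30 mm (distance of any of multimeter, side_cutters, screwdriver_blue from where it was at the start of the episode above 0.03 m).
It also fails if it takes over 62 s, if anything falls off the work surface, if the arm or the gripper's body presses on something with over 40 N, if the wrist force passes 120 N, or if a joint passes its speed limit or range.

## Working session

There is one attempt and no reset: what is moved stays moved. The work goes in short steps, Python scripts to look and compute and a tool call to move; the robot and the scene stay as the last step left them, time stands still between calls to the robot, and variables do not carry over. Pictures are saved under pics/ and viewed, at most 10 in all, crops included, and the job is handed in when it is done.

Besides the shell and the picture viewer there is one more tool, called after ">>>" by a JSON object that holds its "method" and its "body". drive_tool: Moves the arm, as the interface text tells. Its arguments: {"type":"object","properties":{"rows":{"type":"array"}},"required":["rows"]}

```bash
ls; mkdir -p pics; cat > h.py <<'E'
import numpy as np, cv2
from station import sense, capture, finish_job, search_frame, masks_of
def cloud(p):
    z=p["z_map"]; v,u=np.mgrid[:z.shape[0],:z.shape[1]]
    c=np.stack([(u-p["cx"])/p["fx"]*z,(v-p["cy"])/p["fy"]*z,z],-1)
    w=(c-np.array(p["t"]))@np.array(p["R"])
    w[z==0]=np.nan
    return w
def save(p,n): cv2.imwrite("pics/"+n,p["frame"][...,::-1])
E
python3 - <<'E'
from h import *
a=capture("scene");b=capture("top")
im=np.hstack([a["frame"],b["frame"]])
save(a,"s1.png");save(b,"t1.png")
w=cloud(b); ws=cloud(a)
for p,c,n in((a,ws,'scene'),(b,w,'top')):
  for l in ["tray","lever_knob","tipper","cradle","heat_sink_1","power_brick","test_board","multimeter","side_cutters","screwdriver_blue"]:
    for r in masks_of(l,p)[:3]:
      m=r["region"]; q=c[m]; q=q[~np.isnan(q[:,0])]
      print(n,l,round(r["p"],2),np.round(r["xy"]),np.round(np.median(q,0),3),np.round(np.percentile(q,2,0),3),np.round(np.percentile(q,98,0),3))
E
```

```text
pics
scene tray 0.57 [306. 235.] [ 0.429 -0.202  0.125] [ 0.375 -0.258  0.099] [ 0.546 -0.078  0.15 ]
scene lever_knob 0.61 [268. 195.] [0.554 0.027 0.097] [ 0.427 -0.068  0.092] [0.652 0.142 0.195]
scene tipper 0.91 [260. 197.] [0.554 0.068 0.094] [ 0.363 -0.268  0.005] [0.758 0.317 0.158]
scene cradle 0.6 [269. 195.] [0.556 0.025 0.097] [ 0.428 -0.068  0.093] [0.65  0.139 0.194]
scene heat_sink_1 0.57 [301. 215.] [ 0.506 -0.144  0.121] [ 0.483 -0.166  0.102] [ 0.533 -0.111  0.126]
scene heat_sink_1 0.5 [327. 294.] [ 0.352 -0.331  0.019] [ 0.33  -0.356 -0.   ] [ 0.386 -0.301  0.023]
scene power_brick 0.56 [295. 226.] [ 0.432 -0.163  0.13 ] [ 0.412 -0.186  0.127] [ 0.452 -0.14   0.132]
scene test_board 0.44 [265. 194.] [0.553 0.027 0.097] [ 0.428 -0.069  0.09 ] [0.652 0.142 0.195]
scene multimeter 0.38 [176. 199.] [0.458 0.385 0.015] [0.441 0.379 0.003] [0.471 0.39  0.027]
scene side_cutters 0.74 [256. 260.] [ 0.357 -0.085  0.008] [ 0.348 -0.14  -0.001] [ 0.383 -0.034  0.013]
scene screwdriver_blue 0.29 [260. 195.] [0.555 0.069 0.095] [ 0.363 -0.269  0.006] [0.758 0.319 0.159]
top tr
[... 465 characters left out ...]
8]
top heat_sink_1 0.7 [384. 238.] [ 0.361 -0.323  0.017] [ 0.337 -0.346  0.003] [ 0.384 -0.302  0.026]
top heat_sink_1 0.5 [324. 188.] [ 0.514 -0.135  0.11 ] [ 0.489 -0.16   0.103] [ 0.54  -0.108  0.129]
top power_brick 0.68 [341. 215.] [ 0.427 -0.165  0.131] [ 0.396 -0.202  0.122] [ 0.459 -0.13   0.135]
top test_board 0.91 [346. 204.] [ 0.473 -0.197  0.109] [ 0.434 -0.236  0.104] [ 0.514 -0.158  0.116]
top multimeter 0.84 [150. 236.] [0.405 0.404 0.032] [0.337 0.367 0.001] [0.475 0.447 0.042]
top side_cutters 0.77 [307. 243.] [ 0.362 -0.087  0.011] [ 0.354 -0.134  0.001] [ 0.385 -0.036  0.016]
top screwdriver_blue 0.66 [195. 240.] [0.384 0.268 0.013] [0.367 0.235 0.008] [0.4   0.297 0.018]
```

```bash
python3 - <<'E'
from h import *
b=capture("top"); w=cloud(b)
f=b["frame"].astype(int)
# crop
c=cv2.resize(b["frame"][100:290,120:400],None,fx=2.8,fy=2.8,interpolation=cv2.INTER_CUBIC)
cv2.imwrite("pics/tc.png",c[...,::-1])
z=w[...,2]
# posts z~.106, knob: red & high
red=(f[...,0]>120)&(f[...,1]<80)&(f[...,2]<80)
m=red&(z>.15); print('knob',m.sum(),np.nanmean(w[m],0),np.nanmax(w[m],0))
# hopper: green and top edges; shelf top
for lo,hi in((.097,.103),(.104,.109),(.109,.115),(.155,.165)):
  m=(z>lo)&(z<hi)&(w[...,0]>.3)
  q=w[m][:,:2].astype(np.float32)
  print(lo,m.sum(),cv2.minAreaRect(q))
# tray rim z ~.148
m=(z>.143)&(z<.156)&(f[...,2]>f[...,0]+30); q=w[m][:,:2].astype(np.float32);print('rim',m.sum(),cv2.minAreaRect(q), cv2.boxPoints(cv2.minAreaRect(q)))
s=sense();print(s['tcp_pos'],s['ee_rot'],s['wrist_force'])
E
```

```text
knob 99 [0.45252297 0.05125185 0.20555694] [0.80288592 0.08749384 0.38311372]
0.097 3816 ((0.6633926033973694, -0.026261210441589355), (1.2916083335876465, 0.528983473777771), 77.54375457763672)
0.104 1206 ((0.649236798286438, -0.035271525382995605), (1.3040180206298828, 0.4953319728374481), 80.06884002685547)
0.109 1444 ((0.6685183048248291, -0.030004680156707764), (1.2980153560638428, 0.5046983361244202), 78.1078872680664)
0.155 846 ((0.6642932295799255, -0.017886221408843994), (1.2666800022125244, 0.4799995720386505), 79.81016540527344)
rim 346 ((0.46720075607299805, -0.1632155478000641), (0.15551921725273132, 0.12637729942798615), 57.603336334228516) [[ 0.372185   -0.19501752]
 [ 0.4788928  -0.26272765]
 [ 0.5622165  -0.13141358]
 [ 0.4555087  -0.06370345]]
[ 0.2490346  -0.57321283  0.24152455] [[-9.17192541e-01 -3.98444278e-01 -1.47259959e-05]
 [-3.98444279e-01  9.17192539e-01  5.35924279e-05]
 [-7.84702267e-06  5.50220639e-05 -9.99999998e-01]] [-0.36562378 -0.32118399 -0.39987354]
```

View pics/tc.png

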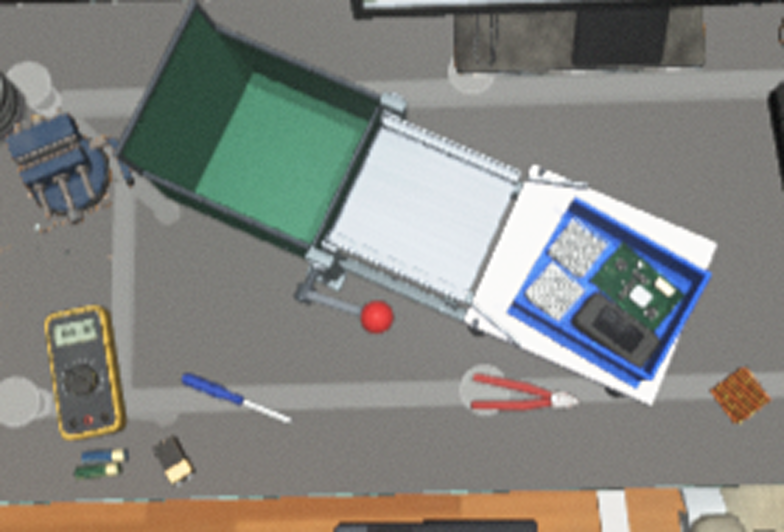

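View pics/s1.png

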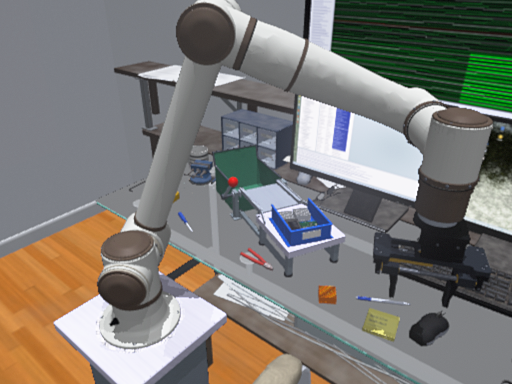

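Top crop: hopper at upper left, empty cradle mid, shelf and tray at right (tray centre ~(612,292)). Red knob at (377,317) in the crop, about (255,213) in the full frame. Candidates: there is only one blue tray. Heat-sink look-alike: orange block at (740,395) on the desk, to be left alone. The red grips of the cutters at (515,390) are not the knob. The tray looks yawed a few degrees relative to the row.

```bash
python3 - <<'E'
from h import *
from scipy.optimize import minimize
b=capture("top"); w=cloud(b); f=b["frame"].astype(int); z=w[...,2]
a=capture("scene"); wa=cloud(a); fa=a["frame"].astype(int)
roi=(w[...,0]>.35)&(w[...,0]<.85)&(w[...,1]>-.35)&(w[...,1]<.36)
def ext(name,m,W=w):
  q=W[m]
  for yaw in (-28,-27,-26,-25,-24,-23):
    t=np.radians(yaw);ex=np.array([np.cos(t),np.sin(t)]);ey=np.array([-np.sin(t),np.cos(t)])
    X=q[:,:2]@ex;Y=q[:,:2]@ey
    print(name,m.sum(),yaw,np.round([*np.percentile(X,[1,99]),*np.percentile(Y,[1,99])],4),end=' '); print('w',np.round(np.ptp(np.percentile(X,[1,99])),4),np.round(np.ptp(np.percentile(Y,[1,99])),4))
white=(f.min(-1)>225)&roi&(z>.095)&(z<.105)
ext('shelf',white); print(cv2.minAreaRect(w[white][:,:2].astype(np.float32)))
cr=masks_of("cradle",b)[0]["region"]&(z>.094)&(z<.104); cr=cv2.morphologyEx(cr.astype(np.uint8),cv2.MORPH_OPEN,np.ones((5,5)))>0
ext('cradle',cr); print(cv2.minAreaRect(w[cr][:,:2].astype(np.float32)))
g=roi&(f[...,1]>f[...,0]+30)&(z<.02)&(z>0)
ext('hopfloor',g);print(cv2.minAreaRect(w[g][:,:2].astype(np.float32)), np.median(w[g],0))
for W,F,n in((w,f,'top'),(wa,fa,'scene')):
  m=(F[...,0]>120)&(F[...,1]<80)&(F[...,2]<80)&(W[...,2]>.15)&(W[...,2]<.25)&(W[...,0]<.6)&(W[...,0]>.3)&(W[...,1]>-.1)&(W[...,1]<.3)
  q=W[m]; 
  A=np.c_[2*q,np.ones(len(q))];s=np.linalg.lstsq(A,(q**2).sum(1),rcond=None)[0]
  from scipy.optimize import least_squares
  r=least_squares(lambda c:np.linalg.norm(q-c,axis=1)-.016,q.mean(0)-[0,0,.01],loss='soft_l1',f_scale=.002).x
  print(n,'knob',m.sum(),q.mean(0),r)
for W,F,n in((w,f,'top'),(wa,fa,'scene')):
  m=(W[...,2]>.140)&(W[...,2]<.158)&(F[...,2]>F[...,0]+30)&(W[...,0]>.3)&(W[...,0]<.65)&(W[...,1]<0)&(W[...,1]>-.35)
  print(n,m.sum(),cv2.minAreaRect(W[m][:,:2].astype(np.float32)),np.median(W[m][:,2]))
E
```

```text
shelf 2477 -28 [ 0.4036  0.5866 -0.0119  0.3515] w 0.1829 0.3634
shelf 2477 -27 [ 0.4055  0.5875 -0.0195  0.3434] w 0.182 0.363
shelf 2477 -26 [ 0.4068  0.5885 -0.0278  0.3355] w 0.1816 0.3632
shelf 2477 -25 [ 0.4078  0.5895 -0.0362  0.3274] w 0.1817 0.3637
shelf 2477 -24 [ 0.4084  0.5909 -0.0448  0.3195] w 0.1824 0.3642
shelf 2477 -23 [ 0.4086  0.5922 -0.0533  0.3113] w 0.1835 0.3646
((0.5159907341003418, -0.07759959995746613), (0.3737155497074127, 0.1854495257139206), 64.23177337646484)
cradle 2150 -28 [0.4261 0.5534 0.2094 0.3654] w 0.1273 0.156
cradle 2150 -27 [0.4313 0.5587 0.2008 0.3568] w 0.1274 0.156
cradle 2150 -26 [0.4362 0.5639 0.1922 0.3481] w 0.1276 0.1559
cradle 2150 -25 [0.441  0.569  0.1833 0.3395] w 0.128 0.1562
cradle 2150 -24 [0.4455 0.574  0.1745 0.3306] w 0.1285 0.1561
cradle 2150 -23 [0.4495 0.5787 0.1655 0.3223] w 0.1293 0.1567
((0.5682215094566345, 0.02374100685119629), (0.16149912774562836, 0.13199086487293243), 63.78974151611328)
hopfloor 2200 -28 [0.4097 0.5682 0.3957 0.5472] w 0.1585 0.1516
hopfloor 2200 -27 [0.4179 0.5762 0.3875 0.5386] w 0.1583 0.1511
hopfloor 2200 -26 [0.426  0.5842 0.3788 0.5296] w 0.1582 0.1508
hopfloor 2200 -25 [0.4338 0.592  0.3699 0.5209] w 0.1582 0.151
hopfloor 2200 -24 [0.4415 0.5997 0.3609 0.5121] w 0.1583 0.1512
hopfloor 2200 -23 [0.4485 0.6076 0.3513 0.5037] w 0.1591 0.1524
((0.5580888986587524, -0.006819188594818115), (0.5882548689842224, 0.16200754046440125), 63.86674499511719) [0.65222309 0.18655254 0.01016624]
top knob 94 [0.43782909 0.07356155 0.19921794] [0.44008682 0.07402322 0.18841205]
scene knob 56 [0.43177573 0.06857529 0.19504846] [0.43721955 0.07370228 0.1852714 ]
top 364 ((0.4671590328216553, -0.1630944311618805), (0.15592314302921295, 0.12713247537612915), 57.82151794433594) 0.15033144357510406
scene 313 ((0.463882714509964, -0.16617979109287262), (0.15563762187957764, 0.13037677109241486), 58.10251998901367) 0.14703969490442087
```

>>> {"method": "drive_tool", "body": {"rows": [[100, 17, 30.5, 0, 0, 0, 0.0707], [100, 17, 30.5, 0, 0, 0, 0.0707], [100, 17, 30.5, 0, 0, 0, 0.0707], [100, 17, 30.5, 0, 0, 0, 0.0707], [100, 17, 30.5, 0, 0, 0, 0.0707]]}}

```text
time_s: 1.72
tcp_pos: [0.3345, -0.4194, 0.2417]
ee_rot: [[-0.72, -0.693, 0.0], [-0.693, 0.72, -0.0], [-0.0, -0.0, -1.0]]
wrist_force: [0.6, -0.4, -0.3]
gripper_width: 1.004
gripper_force: 0.0
```

>>> {"method": "drive_tool", "body": {"rows": [[100, 17, 30.5, 0, 0, 0, 0.0707], [100, 17, 30.5, 0, 0, 0, 0.0707], [100, 17, 30.5, 0, 0, 0, 0.0707], [100, 17, 30.5, 0, 0, 0, 0.0707], [100, 17, 30.5, 0, 0, 0, 0.0707]]}}

```text
time_s: 2.13
tcp_pos: [0.4196, -0.2666, 0.2419]
ee_rot: [[-0.435, -0.9, 0.001], [-0.9, 0.435, -0.0], [-0.0, -0.001, -1.0]]
wrist_force: [0.4, -0.1, 0.2]
gripper_width: 0.998
gripper_force: 0.0
```

```bash
cat >> h.py <<'E'
T=np.radians(-26);EX=np.array([np.cos(T),np.sin(T),0]);EY=np.array([-np.sin(T),np.cos(T),0]);O=np.array([.601,.094,0])
def tip(q): q=np.asarray(q)-O; return np.stack([q@EX,q@EY,q[...,2]],-1)*1000
def st():
    s=sense(); R=np.array(s["ee_rot"]); print(round(s["time_s"],2),'tip',np.round(tip(s["tcp_pos"]),1),'w',np.round(s["tcp_pos"],4),'yaw',np.round(np.degrees(np.arctan2(R[1,1],R[0,1])),2),'F',np.round(s["wrist_force"],1),'J',np.round(s["joints"],0))
    return s
def tray(n="top"):
    p=capture(n);W=cloud(p);F=p["frame"].astype(int);t=tip(W)
    m=(t[...,2]>140)&(t[...,2]<158)&(F[...,2]>F[...,0]+40)&(abs(t[...,0])<110)&(t[...,1]<30)&(t[...,1]>-420)
    r=cv2.minAreaRect(t[m][:,:2].astype(np.float32)); print('tray',m.sum(),r,np.percentile(t[m],[1,99],axis=0).round(1).tolist()); return p
E
python3 - <<'E'
from h import *
st();p=tray();save(p,"t2.png")
E
```

```text
2.13 tip [  -5.  -403.7  241.9] w [ 0.4196 -0.2666  0.2419] yaw 154.19 F [ 0.4 -0.1  0.2] J [-14.   9. -17.   0. -63. -12.]
tray 52 ((-63.04954528808594, -243.43743896484375), (75.95161437988281, 5.5528998374938965), 83.44287872314453) [[-69.4, -280.1, 146.7], [-56.9, -206.4, 155.3]]
```

>>> {"method": "drive_tool", "body": {"rows": [[100, 0, 0, -38, 0, 0, 0], [100, 0, 0, -38, 0, 0, 0], [100, 0, 0, -37, 0, 0, 0], [100, 4.4, 9, 0, 0, 0, 0], [100, 4.4, 9, 0, 0, 0, 0]]}}

```text
time_s: 2.6
tcp_pos: [0.4272, -0.2499, 0.1276]
ee_rot: [[-0.439, -0.898, -0.004], [-0.898, 0.439, 0.0], [0.002, 0.004, -1.0]]
wrist_force: [1.7, -0.7, 0.1]
gripper_width: 1.0
gripper_force: 0.0
```

```bash
python3 - <<'E'
from h import *
st();p=tray("scene");save(p,"s2.png")
E
```

```text
2.6 tip [  -5.5 -385.3  127.6] w [ 0.4272 -0.2499  0.1276] yaw 153.95 F [ 1.7 -0.7  0.1] J [-11.  17. -26.   0. -47. -15.]
tray 162 ((-9.895660400390625, -293.3995666503906), (157.77340698242188, 126.32489013671875), 83.43453216552734) [[-78.9, -374.7, 140.2], [57.9, -212.5, 151.6]]
```

View pics/s2.png

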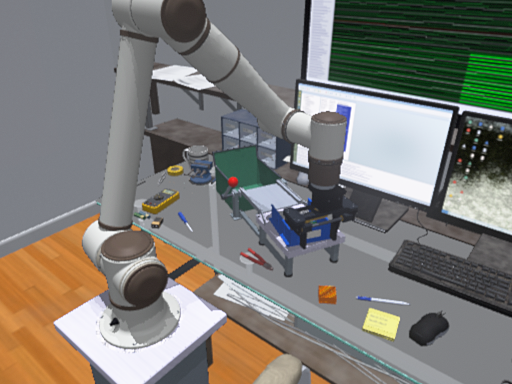

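The picture shows the gripper just behind the tray at (305,225), with the fingers at the rear wall and clear of the other objects. Pushing now.

>>> {"method": "drive_tool", "body": {"rows": [[100, 3.5, 7.2, 0, 0, 0, 0], [100, 3.5, 7.2, 0, 0, 0, 0], [100, 3.5, 7.2, 0, 0, 0, 0], [100, 3.5, 7.2, 0, 0, 0, 0], [100, 3.5, 7.2, 0, 0, 0, 0]]}}

```text
time_s: 3.07
tcp_pos: [0.4514, -0.2183, 0.1332]
ee_rot: [[-0.438, -0.899, 0.015], [-0.899, 0.438, -0.01], [0.002, -0.017, -1.0]]
wrist_force: [5.2, -27.3, 1.0]
gripper_width: 0.999
gripper_force: 11.0
```

>>> {"method": "drive_tool", "body": {"rows": [[100, 3.5, 7.2, 0, 0, 0, 0], [100, 3.5, 7.2, 0, 0, 0, 0], [100, 3.5, 7.2, 0, 0, 0, 0], [100, 3.5, 7.2, 0, 0, 0, 0], [100, 3.5, 7.2, 0, 0, 0, 0]]}}

```text
time_s: 3.48
tcp_pos: [0.4664, -0.1798, 0.1321]
ee_rot: [[-0.439, -0.898, 0.009], [-0.898, 0.439, -0.004], [-0.0, -0.01, -1.0]]
wrist_force: [1.9, -10.8, 2.6]
gripper_width: 1.004
gripper_force: 4.3
```

```bash
python3 - <<'E'
from h import *
st();p=tray("scene");tray("top")
E
```

```text
3.48 tip [  -0.9 -305.1  132.1] w [ 0.4664 -0.1798  0.1321] yaw 153.95 F [  1.9 -10.8   2.6] J [ -2.  16. -26.   0. -47. -24.]
tray 186 ((-7.8704986572265625, -218.83241271972656), (126.62626647949219, 159.93069458007812), 0.20657531917095184) [[-70.5, -297.7, 140.3], [55.1, -140.7, 151.6]]
tray 30 ((0.9834365844726562, -208.6680908203125), (180.86766052246094, 21.77800750732422), 45.328216552734375) [[-66.6, -269.9, 140.6], [60.2, -138.0, 153.7]]
```

>>> {"method": "drive_tool", "body": {"rows": [[100, 3.5, 7.2, 0, 0, 0, 0], [100, 3.5, 7.2, 0, 0, 0, 0], [100, 3.5, 7.2, 0, 0, 0, 0], [100, 3.5, 7.2, 0, 0, 0, 0], [100, 3.5, 7.2, 0, 0, 0, 0]]}}

```text
time_s: 4.0
tcp_pos: [0.4816, -0.143, 0.1302]
ee_rot: [[-0.438, -0.899, 0.003], [-0.899, 0.438, -0.002], [0.001, -0.004, -1.0]]
wrist_force: [0.5, -9.0, 2.2]
gripper_width: 1.0
gripper_force: 3.8
```

>>> {"method": "drive_tool", "body": {"rows": [[100, 3.5, 7.2, 0, 0, 0, 0], [100, 3.5, 7.2, 0, 0, 0, 0], [100, 3.5, 7.2, 0, 0, 0, 0], [100, 3.5, 7.2, 0, 0, 0, 0], [100, 3.5, 7.2, 0, 0, 0, 0]]}}

```text
time_s: 4.42
tcp_pos: [0.4984, -0.1073, 0.1303]
ee_rot: [[-0.438, -0.899, 0.001], [-0.899, 0.438, -0.003], [0.002, -0.003, -1.0]]
wrist_force: [-0.0, -10.7, 5.6]
gripper_width: 0.997
gripper_force: 4.6
```

>>> {"method": "drive_tool", "body": {"rows": [[100, 3.5, 7.2, 0, 0, 0, 0], [100, 3.5, 7.2, 0, 0, 0, 0], [100, 3.5, 7.2, 0, 0, 0, 0], [100, 3.5, 7.2, 0, 0, 0, 0], [100, 2.2, 4.5, 0, 0, 0, 0]]}}

```text
time_s: 4.83
tcp_pos: [0.5146, -0.0734, 0.1298]
ee_rot: [[-0.437, -0.899, 0.001], [-0.899, 0.437, -0.002], [0.001, -0.002, -1.0]]
wrist_force: [1.6, -8.0, 1.0]
gripper_width: 1.004
gripper_force: 3.4
```

```bash
python3 - <<'E'
from h import *
st();p=tray("scene");tray("top")
E
```

```text
4.83 tip [  -4.3 -188.3  129.8] w [ 0.5146 -0.0734  0.1298] yaw 154.09 F [ 1.6 -8.   1. ] J [ 10.  18. -23.   0. -48. -36.]
tray 129 ((-6.688465118408203, -102.85150146484375), (159.53733825683594, 125.46395874023438), 89.73460388183594) [[-69.3, -182.2, 140.2], [54.9, -30.6, 151.5]]
tray 78 ((11.580524444580078, -104.64678192138672), (174.7498016357422, 76.5359115600586), 38.241729736328125) [[-66.2, -176.2, 141.1], [60.4, -22.0, 153.0]]
```

>>> {"method": "drive_tool", "body": {"rows": [[100, 2.2, 4.5, 0, 0, 0, 0], [100, 2.2, 4.5, 0, 0, 0, 0], [100, 2.2, 4.5, 0, 0, 0, 0], [100, 0.9, 1.8, 0, 0, 0, 0], [100, 0.9, 1.8, 0, 0, 0, 0]]}}

```text
time_s: 5.35
tcp_pos: [0.5215, -0.0557, 0.1283]
ee_rot: [[-0.439, -0.899, -0.002], [-0.899, 0.439, -0.0], [0.001, 0.002, -1.0]]
wrist_force: [-1.1, -2.3, -0.0]
gripper_width: 0.999
gripper_force: 1.7
```

>>> {"method": "drive_tool", "body": {"rows": [[100, 0.9, 1.8, 0, 0, 0, 0], [100, 0.7, 1.3, 0, 0, 0, 0], [100, 0.5, 0.9, 0, 0, 0, 0]]}}

```text
time_s: 5.6
tcp_pos: [0.5224, -0.0542, 0.1286]
ee_rot: [[-0.438, -0.899, -0.006], [-0.899, 0.438, -0.004], [0.006, 0.003, -1.0]]
wrist_force: [-4.6, -15.5, 3.7]
gripper_width: 1.003
gripper_force: 8.0
```

```bash
python3 - <<'E'
from h import *
st();p=tray("scene");tray("top")
E
```

```text
5.6 tip [  -5.7 -167.7  128.6] w [ 0.5224 -0.0542  0.1286] yaw 154.04 F [ -4.6 -15.5   3.7] J [ 12.  19. -22.   0. -49. -38.]
tray 95 ((-7.087032318115234, -91.68696594238281), (124.91769409179688, 180.12757873535156), 0.35239851474761963) [[-69.3, -180.5, 140.1], [55.3, -3.8, 150.2]]
tray 74 ((11.54800033569336, -83.99929809570312), (173.74407958984375, 78.39685821533203), 36.664146423339844) [[-66.8, -156.8, 140.7], [59.7, -2.3, 152.8]]
```

>>> {"method": "drive_tool", "body": {"rows": [[100, 0.6, 1.3, 0, 0, 0, 0], [100, 0.6, 1.3, 0, 0, 0, 0], [100, 0, 0, 0, 0, 0, 0]]}}

```text
time_s: 5.95
tcp_pos: [0.5224, -0.0539, 0.1288]
ee_rot: [[-0.438, -0.899, -0.008], [-0.899, 0.438, -0.007], [0.01, 0.004, -1.0]]
wrist_force: [-5.6, -20.2, 4.3]
gripper_width: 1.001
gripper_force: 10.7
```

```bash
python3 - <<'E'
from h import *
st()
E
```

```text
5.95 tip [  -5.8 -167.4  128.8] w [ 0.5224 -0.0539  0.1288] yaw 154.02 F [ -5.6 -20.2   4.3] J [ 12.  19. -22.   0. -49. -38.]
```

Firmly against the stops: 20 N with no movement. Backing off and checking.

>>> {"method": "drive_tool", "body": {"rows": [[100, -4.4, -9, 0, 0, 0, 0], [100, -13, -27, 0, 0, 0, 0], [100, -4.4, -9, 36, 0, 0, 0], [100, -4.4, -9, 38, 0, 0, 0], [100, -8.8, -18, 35, 0, 0, 0]]}}

```text
time_s: 6.37
tcp_pos: [0.4914, -0.1207, 0.2392]
ee_rot: [[-0.437, -0.899, 0.002], [-0.899, 0.437, 0.001], [-0.001, -0.001, -1.0]]
wrist_force: [1.0, 0.7, 0.5]
gripper_width: 1.005
gripper_force: 0.0
```

>>> {"method": "drive_tool", "body": {"rows": [[0, -26, 0, 20, 0, 0, 0.0], [0, -38, 0, 0, 0, 0, 0.0], [0, -26, 0, 0, 0, 0, 0.0]]}}

```text
time_s: 6.62
tcp_pos: [0.3997, -0.1208, 0.2589]
ee_rot: [[-0.439, -0.898, 0.004], [-0.898, 0.439, 0.002], [-0.004, -0.003, -1.0]]
wrist_force: [-0.5, 1.1, -0.8]
gripper_width: 0.853
gripper_force: 0.0
```

```bash
python3 - <<'E'
from h import *
st();p=tray("top");tray("scene")
c=cv2.resize(p["frame"][100:270,160:400],None,fx=3,fy=3,interpolation=cv2.INTER_CUBIC)
cv2.imwrite("pics/t3.png",c[...,::-1])
E
```

```text
6.62 tip [ -86.8 -281.3  258.9] w [ 0.3997 -0.1208  0.2589] yaw 153.94 F [-0.5  1.1 -0.8] J [  6.   0. -25.  -0. -65. -32.]
tray 291 ((-3.1778411865234375, -79.8711929321289), (127.46981048583984, 157.13194274902344), 0.058622464537620544) [[-66.4, -158.2, 140.8], [60.1, -2.5, 152.9]]
tray 171 ((-4.934089660644531, -83.56688690185547), (161.51556396484375, 129.61166381835938), 89.79315185546875) [[-69.2, -163.5, 140.1], [57.3, -4.8, 149.3]]
```

View pics/t3.png

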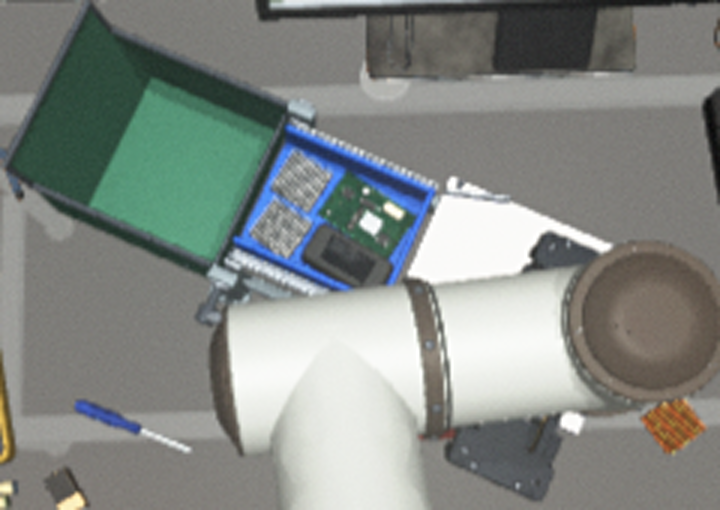

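The view shows the loaded tray home in the cradle: front at the hopper edge, about (265,180) in the crop, with the load still in. Next is the knob, caged between the fingers along the row direction.

>>> {"method": "drive_tool", "body": {"rows": [[65, 3, 15, 0, 0, 0, 0.1208], [65, 3, 15, 0, 0, 0, 0.1208], [65, 3, 15, 0, 0, 0, 0.1208], [65, 3, 15, 0, 0, 0, 0.1208], [65, 3, 15, 0, 0, 0, 0.1208]]}}

```text
time_s: 7.13
tcp_pos: [0.4168, -0.0448, 0.2577]
ee_rot: [[0.156, -0.988, 0.002], [-0.988, -0.156, 0.001], [-0.001, -0.002, -1.0]]
wrist_force: [0.8, 0.2, -1.8]
gripper_width: 0.655
gripper_force: 0.0
```

>>> {"method": "drive_tool", "body": {"rows": [[65, 3, 15, 0, 0, 0, 0.1208], [65, 3, 15, 0, 0, 0, 0.1208], [65, 3, 15, 0, 0, 0, 0.1208], [65, 3, 15, 0, 0, 0, 0.1208], [65, 3, 15, 0, 0, 0, 0.1208]]}}

```text
time_s: 7.55
tcp_pos: [0.4317, 0.0305, 0.2576]
ee_rot: [[0.689, -0.724, 0.001], [-0.724, -0.689, 0.001], [-0.0, -0.002, -1.0]]
wrist_force: [0.3, -0.9, 0.3]
gripper_width: 0.649
gripper_force: 0.0
```

>>> {"method": "drive_tool", "body": {"rows": [[65, 3, 15, 0, 0, 0, 0.1208], [65, 3, 15, 0, 0, 0, 0.1208], [65, 3, 15, 0, 0, 0, 0.1208], [65, 0, 0, 0, 0, 0, 0]]}}

```text
time_s: 7.88
tcp_pos: [0.4412, 0.0766, 0.2575]
ee_rot: [[0.901, -0.434, 0.002], [-0.434, -0.901, 0.002], [0.001, -0.002, -1.0]]
wrist_force: [0.3, 0.1, -0.9]
gripper_width: 0.646
gripper_force: 0.0
```

```bash
python3 - <<'E'
from h import *
s=st(); p=capture("wrist"); save(p,"w1.png")
R=np.array(s["ee_rot"]);t=np.array(s["tcp_pos"]);z=p["z_map"];v,u=np.mgrid[:384,:512]
c=np.stack([(u-p["cx"])/p["fx"]*z,(v-p["cy"])/p["fy"]*z,z,np.ones_like(z)],-1)@np.array(p["T_tool_cam"]).T
W=c[...,:3]@R.T+t; f=p["frame"].astype(int)
m=(f[...,0]>110)&(f[...,1]<80)&(f[...,2]<80)&(W[...,2]>.15)&(W[...,2]<.22)&(z>0)
q=W[m];print(m.sum())
from scipy.optimize import least_squares
if len(q)>20:
  r=least_squares(lambda c:np.linalg.norm(q-c,axis=1)-.016,q.mean(0)-[0,0,.01],loss='soft_l1',f_scale=.002).x
  print(r,tip(r),q.mean(0))
E
```

```text
7.88 tip [-136.   -85.7  257.5] w [0.4412 0.0766 0.2575] yaw -115.7 F [ 0.3  0.1 -0.9] J [ 31.   4. -22.  -0. -65.  34.]
0
```

View pics/w1.png

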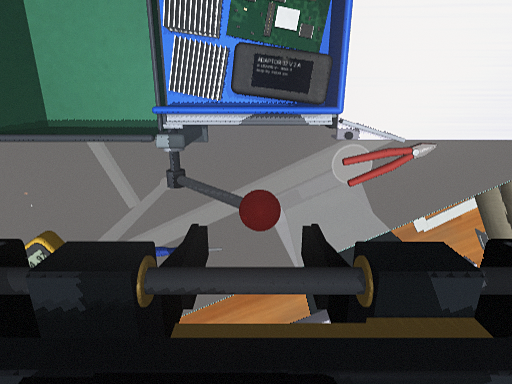

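Wrist view: red knob at (260,211), between the open fingers at (205,240) and (310,240). The lever runs left to the post, and the tray is home.

```bash
python3 - <<'E'
from h import *
s=st(); p=capture("wrist")
R=np.array(s["ee_rot"]);t=np.array(s["tcp_pos"]);z=p["z_map"];v,u=np.mgrid[:384,:512]
c=np.stack([(u-p["cx"])/p["fx"]*z,(v-p["cy"])/p["fy"]*z,z,np.ones_like(z)],-1)@np.array(p["T_tool_cam"]).T
W=c[...,:3]@R.T+t; f=p["frame"].astype(int)
m=(f[...,0]>70)&(f[...,1]<50)&(f[...,2]<50)&(abs(u-260)<25)&(abs(v-211)<25)&(z>0)
print(f[211,260],W[211,260],m.sum()); q=W[m]
from scipy.optimize import least_squares
r=least_squares(lambda c:np.linalg.norm(q-c,axis=1)-.016,q.mean(0)-[0,0,.01],loss='soft_l1',f_scale=.002).x
print(r,tip(r))
E
```

```text
7.93 tip [-136.1  -87.   257.4] w [0.4405 0.0755 0.2574] yaw -115.97 F [-0.1 -0.1 -0.5] J [ 31.   4. -22.  -0. -65.  33.]
[99 34 33] [0.44426084 0.0696985  0.2018825 ] 1319
[0.44004378 0.07345473 0.1863022 ] [-135.66004288  -89.02452781  186.30219811]
```

>>> {"method": "drive_tool", "body": {"rows": [[65, 0, 0, -20, 0, 0, 0], [65, 0, -1, -20, 0, 0, 0], [65, 0, -1, -16, 0, 0, 0], [65, 0, 0, 0, 0, 0, 0]]}}

```text
time_s: 8.32
tcp_pos: [0.4376, 0.0705, 0.1985]
ee_rot: [[0.897, -0.442, -0.006], [-0.442, -0.897, -0.002], [-0.005, 0.005, -1.0]]
wrist_force: [0.3, 0.2, -1.1]
gripper_width: 0.652
gripper_force: 0.0
```

```bash
python3 - <<'E'
from h import *
st()
th=np.radians(-42+np.arange(0,26)*3.4)
y=130*np.sin(th);z=130*np.cos(th)
for i in range(25):
  d=(y[i+1]-y[i])*EY+[0,0,z[i+1]-z[i]]; print(i+1,round(np.degrees(th[i+1]),1),np.round(d,1))
E
```

```text
8.32 tip [-136.5  -92.8  198.5] w [0.4376 0.0705 0.1985] yaw -116.22 F [ 0.3  0.2 -1.1] J [ 30.   7. -27.  -0. -56.  34.]
1 -38.6 [2.6 5.3 5. ]
2 -35.2 [2.7 5.5 4.6]
3 -31.8 [2.8 5.8 4.3]
4 -28.4 [2.9 6.  3.9]
5 -25.0 [3.  6.2 3.5]
6 -21.6 [3.1 6.4 3.1]
7 -18.2 [3.2 6.5 2.6]
8 -14.8 [3.2 6.6 2.2]
9 -11.4 [3.3 6.8 1.7]
10 -8.0 [3.3 6.8 1.3]
11 -4.6 [3.4 6.9 0.8]
12 -1.2 [3.4 6.9 0.4]
13 2.2 [ 3.4  6.9 -0.1]
14 5.6 [ 3.4  6.9 -0.5]
15 9.0 [ 3.4  6.9 -1. ]
16 12.4 [ 3.3  6.8 -1.4]
17 15.8 [ 3.3  6.7 -1.9]
18 19.2 [ 3.2  6.6 -2.3]
19 22.6 [ 3.2  6.5 -2.8]
20 26.0 [ 3.1  6.3 -3.2]
21 29.4 [ 3.   6.1 -3.6]
22 32.8 [ 2.9  5.9 -4. ]
23 36.2 [ 2.8  5.7 -4.4]
24 39.6 [ 2.7  5.5 -4.7]
25 43.0 [ 2.5  5.2 -5.1]
```

>>> {"method": "drive_tool", "body": {"rows": [[65, 2.2, 4.5, 0, 0, 0, 0], [65, 2.2, 4.5, 0, 0, 0, 0], [65, 1.8, 3.6, 0, 0, 0, 0], [65, 1, 2, 1, 0, 0, 0], [65, 1, 2, 1.5, 0, 0, 0]]}}

```text
time_s: 8.73
tcp_pos: [0.4475, 0.0864, 0.205]
ee_rot: [[0.899, -0.438, -0.002], [-0.438, -0.899, -0.006], [0.001, 0.006, -1.0]]
wrist_force: [-0.1, -10.8, 2.6]
gripper_width: 0.654
gripper_force: 4.7
```

```bash
python3 - <<'E'
from h import *
st()
E
```

```text
8.73 tip [-134.6  -74.1  205. ] w [0.4475 0.0864 0.205 ] yaw -115.97 F [ -0.1 -10.8   2.6] J [ 32.   7. -25.   0. -57.  32.]
```

>>> {"method": "drive_tool", "body": {"rows": [[65, 2.6, 5.3, 2, 0, 0, 0], [65, 2.7, 5.5, 3, 0, 0, 0], [65, 2.8, 5.8, 3, 0, 0, 0], [65, 2.9, 6, 3, 0, 0, 0], [65, 3, 6.2, 3.3, 0, 0, 0]]}}

```text
time_s: 9.15
tcp_pos: [0.4592, 0.1111, 0.2212]
ee_rot: [[0.898, -0.439, -0.007], [-0.439, -0.898, -0.013], [-0.001, 0.015, -1.0]]
wrist_force: [-5.8, -11.6, 10.2]
gripper_width: 0.653
gripper_force: 6.8
```

```bash
python3 - <<'E'
from h import *
st()
p=capture("top");save(p,"t4.png")
p=capture("scene")
cv2.imwrite("pics/s4.png",cv2.resize(p["frame"][130:280,170:370],None,fx=3,fy=3)[...,::-1])
E
```

```text
9.15 tip [-135.   -46.8  221.2] w [0.4592 0.1111 0.2212] yaw -116.04 F [ -5.8 -11.6  10.2] J [ 34.   8. -22.   0. -61.  30.]
```

View pics/s4.png

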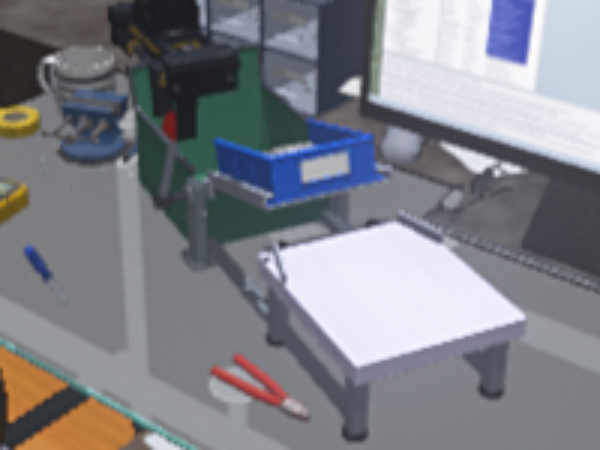

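The scene crop shows the cradle and loaded tray lifted by the lever, with the knob at (172,125) held against the finger. Continuing over.

>>> {"method": "drive_tool", "body": {"rows": [[65, 3.1, 6.4, 2.5, 0, 0, 0], [65, 3.2, 6.5, 2.2, 0, 0, 0], [65, 3.2, 6.6, 2, 0, 0, 0], [65, 3.3, 6.8, 1.7, 0, 0, 0], [65, 3.3, 6.8, 1.3, 0, 0, 0]]}}

```text
time_s: 9.67
tcp_pos: [0.4776, 0.1488, 0.2299]
ee_rot: [[0.898, -0.439, -0.001], [-0.439, -0.898, -0.004], [0.001, 0.004, -1.0]]
wrist_force: [-3.7, -5.9, 5.6]
gripper_width: 0.651
gripper_force: 3.1
```

>>> {"method": "drive_tool", "body": {"rows": [[65, 3.4, 6.9, 0.8, 0, 0, 0], [65, 3.4, 6.9, 0.4, 0, 0, 0], [65, 3.4, 6.9, 0, 0, 0, 0], [65, 3.4, 6.9, -0.5, 0, 0, 0], [65, 3.4, 6.9, -1, 0, 0, 0]]}}

```text
time_s: 10.08
tcp_pos: [0.4955, 0.1854, 0.2284]
ee_rot: [[0.898, -0.439, 0.001], [-0.439, -0.898, 0.0], [0.001, -0.001, -1.0]]
wrist_force: [-0.8, -2.0, 2.5]
gripper_width: 0.648
gripper_force: 1.5
```

```bash
python3 - <<'E'
from h import *
st()
p=capture("wrist");save(p,"w2.png")
E
```

```text
10.08 tip [-134.9   35.9  228.4] w [0.4955 0.1854 0.2284] yaw -116.04 F [-0.8 -2.   2.5] J [ 38.  13. -14.   0. -62.  26.]
```

View pics/w2.png

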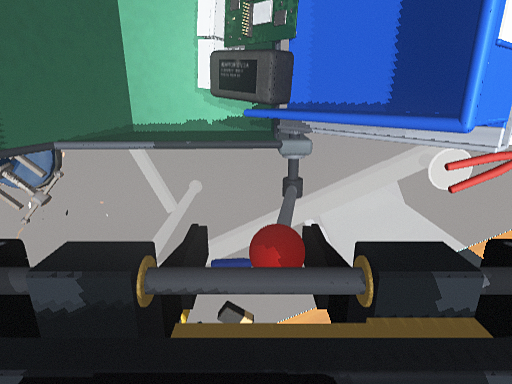

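Wrist view: knob at (277,247) against the -y finger at (315,245). The board and brick at (255,60) are sliding over the lip into the hopper. Continuing.

>>> {"method": "drive_tool", "body": {"rows": [[65, 3.3, 6.8, 0, 0, 0, 0], [65, 3.3, 6.7, -0.5, 0, 0, 0], [65, 3.2, 6.6, -1.5, 0, 0, 0], [65, 3.2, 6.5, -2, 0, 0, 0], [65, 3.1, 6.3, -2.5, 0, 0, 0]]}}

```text
time_s: 10.55
tcp_pos: [0.5109, 0.2181, 0.2203]
ee_rot: [[0.898, -0.439, -0.002], [-0.439, -0.898, -0.001], [-0.001, 0.001, -1.0]]
wrist_force: [-1.3, -3.7, -2.2]
gripper_width: 0.654
gripper_force: 1.9
```

>>> {"method": "drive_tool", "body": {"rows": [[65, 3, 6.1, -3.6, 0, 0, 0], [65, 2.9, 5.9, -4, 0, 0, 0], [65, 2, 4, -3, 0, 0, 0], [65, 0, 0, 0, 0, 0, 0], [65, 0, 0, 0, 0, 0, 0]]}}

```text
time_s: 10.97
tcp_pos: [0.5193, 0.2343, 0.2107]
ee_rot: [[0.899, -0.438, 0.001], [-0.438, -0.899, 0.001], [0.0, -0.001, -1.0]]
wrist_force: [-2.2, -1.8, 0.6]
gripper_width: 0.649
gripper_force: 0.7
```

```bash
cat >> h.py <<'E'
def pieces():
    for n in("top","scene"):
        p=capture(n);W=cloud(p)
        for l in ["heat_sink_1","power_brick","test_board"]:
            for r in masks_of(l,p)[:4]:
                t=tip(W[r["region"]]);t=t[~np.isnan(t[:,0])]
                if len(t):print(n,l,round(r["p"],2),np.round(r["xy"]),'hop',np.round(np.median(t,0)-[0,100,10]))
    return p
E
python3 - <<'E'
from h import *
st()
p=capture("wrist");save(p,"w3.png");pieces()
E
```

```text
10.97 tip [-134.9   90.3  210.7] w [0.5193 0.2343 0.2107] yaw -116.01 F [-2.2 -1.8  0.6] J [ 41.  18. -10.  -0. -62.  23.]
top heat_sink_1 0.55 [385. 240.] hop [ -33. -583.    8.]
top power_brick 0.59 [219. 165.] hop [-36. -13.  60.]
top test_board 0.58 [218. 164.] hop [-38. -14.  59.]
top test_board 0.45 [223. 149.] hop [28. -7. 28.]
scene heat_sink_1 0.75 [327. 295.] hop [ -36. -593.    9.]
```

View pics/w3.png

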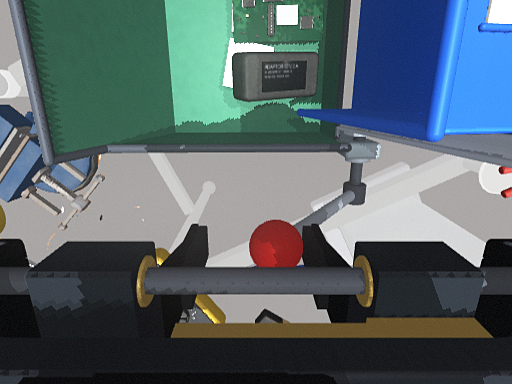

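```bash
python3 - <<'E'
from h import *
a=capture("top");b=capture("scene")
c=cv2.resize(a["frame"][90:200,150:270],(640,587),interpolation=cv2.INTER_CUBIC)
cv2.imwrite("pics/t5.png",c[...,::-1])
w=cloud(a);t=tip(w);F=a["frame"]
m=(t[...,1]>16)&(t[...,1]<180)&(abs(t[...,0]+2)<85)
for y in range(20,180,20):
  print(y,[int(np.nanmedian(t[...,2][m&(abs(t[...,1]-y)<8)&(abs(t[...,0]-x)<8)])) if (m&(abs(t[...,1]-y)<8)&(abs(t[...,0]-x)<8)).any() else -1 for x in range(-80,81,20)])
E
```

```text
20 [88, 224, 255, 254, 255, 254, 254, 255, -1]
40 [14, 120, -1, -1, -1, -1, -1, -1, -1]
60 [-1, 9, 61, 62, -1, -1, -1, -1, -1]
80 [-1, 53, 67, 67, 37, 39, 38, 11, 10]
100 [-1, 12, 73, 76, 36, 38, 37, 10, 10]
120 [-1, 9, 11, 30, 9, 10, 10, 10, 9]
140 [-1, 10, 9, 10, 10, 9, 10, 10, 10]
160 [-1, 10, 9, 10, 9, 10, 9, 11, 10]
```

View pics/t5.png

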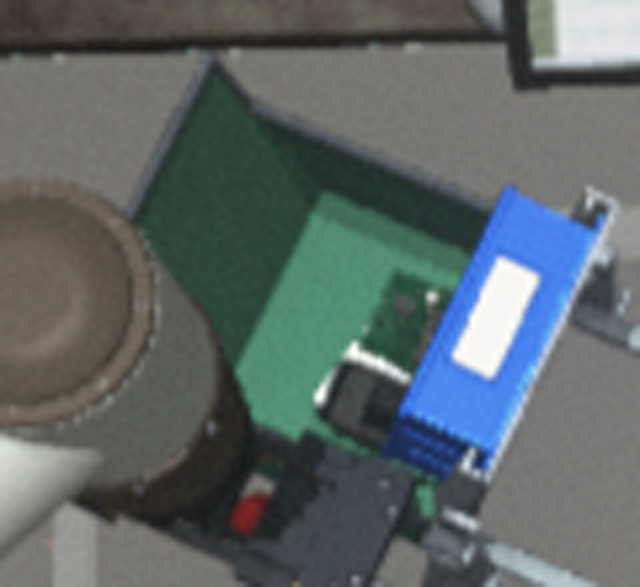

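The hopper holds the board at (405,310) and brick at (360,395), resting on the aluminium heat sinks, whose white edges show. The tray stands on end and is empty. Easing back.

>>> {"method": "drive_tool", "body": {"rows": [[65, -2, -4, 3, 0, 0, 0], [65, -2.9, -5.9, 4, 0, 0, 0], [65, -3, -6.1, 3.6, 0, 0, 0], [65, -3.1, -6.3, 3.2, 0, 0, 0], [65, -3.2, -6.5, 2.5, 0, 0, 0]]}}

```text
time_s: 11.93
tcp_pos: [0.5041, 0.2038, 0.2271]
ee_rot: [[0.898, -0.439, -0.001], [-0.439, -0.898, -0.0], [-0.001, 0.001, -1.0]]
wrist_force: [-1.0, -3.1, -1.5]
gripper_width: 0.651
gripper_force: 1.2
```

>>> {"method": "drive_tool", "body": {"rows": [[65, -3.2, -6.6, 2, 0, 0, 0], [65, -3.3, -6.7, 1.5, 0, 0, 0], [65, -3.3, -6.8, 0.5, 0, 0, 0], [65, -3.4, -6.9, 0, 0, 0, 0], [65, -3.4, -6.9, 0, 0, 0, 0]]}}

```text
time_s: 12.35
tcp_pos: [0.4879, 0.1703, 0.2313]
ee_rot: [[0.899, -0.439, 0.0], [-0.439, -0.899, 0.0], [0.0, -0.0, -1.0]]
wrist_force: [-1.0, -1.9, -1.2]
gripper_width: 0.648
gripper_force: 1.2
```

```bash
python3 - <<'E'
from h import *
st()
p=capture("scene");F=p["frame"].astype(int);t=tip(cloud(p))
m=(F[...,0]>120)&(F[...,1]<80)&(F[...,2]<80)&(t[...,2]>150)&(t[...,2]<250)&(abs(t[...,0]+135)<40)
print(m.sum(),np.median(t[m],0) if m.any() else '')
E
```

```text
12.35 tip [-135.1   19.   231.3] w [0.4879 0.1703 0.2313] yaw -116.03 F [-1.  -1.9 -1.2] J [ 37.  12. -16.   0. -63.  27.]
0
```

>>> {"method": "drive_tool", "body": {"rows": [[65, -3.4, -6.9, -0.3, 0, 0, 0], [65, -3.4, -6.9, -0.6, 0, 0, 0], [65, -3.3, -6.8, -1.2, 0, 0, 0], [65, -3.3, -6.7, -1.7, 0, 0, 0], [65, -3.2, -6.6, -2.2, 0, 0, 0]]}}

```text
time_s: 12.82
tcp_pos: [0.4712, 0.1363, 0.2247]
ee_rot: [[0.898, -0.439, -0.0], [-0.439, -0.898, -0.0], [-0.0, 0.0, -1.0]]
wrist_force: [-0.7, -1.8, -1.2]
gripper_width: 0.651
gripper_force: 1.1
```

>>> {"method": "drive_tool", "body": {"rows": [[65, -3.1, -6.4, -2.6, 0, 0, 0], [65, -3, -6.2, -3.2, 0, 0, 0], [65, -2.9, -6, -3.6, 0, 0, 0], [65, -2.8, -5.7, -4, 0, 0, 0], [65, -2, -4, -3, 0, 0, 0]]}}

```text
time_s: 13.23
tcp_pos: [0.4573, 0.1077, 0.2082]
ee_rot: [[0.899, -0.439, -0.001], [-0.439, -0.899, -0.001], [-0.0, 0.001, -1.0]]
wrist_force: [-1.2, -4.2, 0.5]
gripper_width: 0.648
gripper_force: 1.9
```

```bash
python3 - <<'E'
from h import *
st()
E
```

```text
13.23 tip [-135.1  -50.7  208.2] w [0.4573 0.1077 0.2082] yaw -116.04 F [-1.2 -4.2  0.5] J [ 33.   9. -23.   0. -58.  31.]
```

>>> {"method": "drive_tool", "body": {"rows": [[65, -1.8, -3.6, -1, 0, 0, 0], [65, -1.8, -3.6, -1, 0, 0, 0], [65, -1.8, -3.6, -1.5, 0, 0, 0], [65, -1.8, -3.6, -1.5, 0, 0, 0], [65, -1.3, -2.7, -1, 0, 0, 0]]}}

```text
time_s: 13.65
tcp_pos: [0.4491, 0.0914, 0.2023]
ee_rot: [[0.899, -0.439, -0.0], [-0.439, -0.899, 0.0], [-0.0, 0.0, -1.0]]
wrist_force: [-1.3, -1.3, -1.7]
gripper_width: 0.652
gripper_force: 1.2
```

>>> {"method": "drive_tool", "body": {"rows": [[65, -0.9, -1.8, -1, 0, 0, 0], [65, -0.9, -1.8, 0, 0, 0, 0], [65, -0.9, -1.8, 0, 0, 0, 0], [65, -0.9, -1.8, 0, 0, 0, 0], [65, 0, 0, 0, 0, 0, 0]]}}

```text
time_s: 14.07
tcp_pos: [0.4463, 0.0848, 0.2021]
ee_rot: [[0.899, -0.439, 0.002], [-0.439, -0.899, 0.001], [0.001, -0.002, -1.0]]
wrist_force: [-0.7, -1.1, 0.1]
gripper_width: 0.648
gripper_force: 0.6
```

```bash
python3 - <<'E'
from h import *
st()
E
```

```text
14.07 tip [-135.   -76.1  202.1] w [0.4463 0.0848 0.2021] yaw -116.03 F [-0.7 -1.1  0.1] J [ 31.   7. -26.   0. -57.  33.]
```

>>> {"method": "drive_tool", "body": {"rows": [[65, -0.9, -1.8, 0, 0, 0, 0], [65, -0.9, -1.8, 0, 0, 0, 0], [65, -1.3, -2.7, 0, 0, 0, 0], [65, -1.8, -3.6, 0, 0, 0, 0], [65, 0, 0, 0, 0, 0, 0]]}}

```text
time_s: 14.48
tcp_pos: [0.4406, 0.0742, 0.2017]
ee_rot: [[0.898, -0.439, 0.0], [-0.439, -0.898, 0.0], [0.0, -0.0, -1.0]]
wrist_force: [0.8, -0.3, 0.2]
gripper_width: 0.649
gripper_force: 0.0
```

```bash
python3 - <<'E'
from h import *
st(); tray("top"); tray("scene")
E
```

```text
14.48 tip [-135.5  -88.1  201.7] w [0.4406 0.0742 0.2017] yaw -116.06 F [ 0.8 -0.3  0.2] J [ 31.   7. -27.  -0. -57.  33.]
tray 253 ((-3.006671905517578, -79.85692596435547), (126.70980072021484, 156.52293395996094), 0.1374705731868744) [[-66.0, -158.0, 140.9], [60.2, -3.5, 152.8]]
tray 199 ((-5.4535980224609375, -83.07176971435547), (160.35899353027344, 128.89498901367188), 89.52584838867188) [[-68.8, -161.9, 140.2], [58.1, -5.4, 149.4]]
```

Free of the knob, the cradle is level and the tray is at the same home position. Lifting away.

>>> {"method": "drive_tool", "body": {"rows": [[65, 0, 0, 15, 0, 0, 0], [65, 0, 0, 25, 0, 0, 0], [65, 0, 0, 30, 0, 0, 0], [65, -20, -25, 10, 0, 0, 0], [65, -10, -38, 0, 0, 0, 0]]}}

```text
time_s: 15.0
tcp_pos: [0.4121, 0.0128, 0.2847]
ee_rot: [[0.901, -0.435, 0.007], [-0.435, -0.901, 0.002], [0.005, -0.005, -1.0]]
wrist_force: [1.1, -1.9, -0.9]
gripper_width: 0.648
gripper_force: 0.0
```

>>> {"method": "drive_tool", "body": {"rows": [[65, 0, -40, 0, 0, 0, 0], [65, 0, -40, 0, 0, 0, 0], [65, 0, -40, 0, 0, 0, 0], [65, 0, -20, 0, 0, 0, 0], [65, 0, 0, 0, 0, 0, 0]]}}

```text
time_s: 15.42
tcp_pos: [0.4106, -0.1313, 0.2815]
ee_rot: [[0.896, -0.443, -0.0], [-0.443, -0.896, -0.001], [0.0, 0.001, -1.0]]
wrist_force: [-0.1, -0.1, -0.4]
gripper_width: 0.65
gripper_force: 0.0
```

```bash
python3 - <<'E'
from h import *
st(); p=tray("top"); pieces()
c=cv2.resize(p["frame"][90:270,150:400],None,fx=3,fy=3,interpolation=cv2.INTER_CUBIC)
cv2.imwrite("pics/t6.png",c[...,::-1])
E
```

```text
15.42 tip [ -72.4 -286.   281.5] w [ 0.4106 -0.1313  0.2815] yaw -116.32 F [-0.1 -0.1 -0.4] J [  4.   1. -21.   0. -68.  60.]
tray 219 ((-3.048480987548828, -79.6429214477539), (127.06816864013672, 156.962890625), 0.12506738305091858) [[-66.4, -157.7, 140.8], [60.4, -2.7, 152.2]]
top heat_sink_1 0.66 [230. 152.] hop [ 26. -32.  28.]
top heat_sink_1 0.49 [238. 188.] hop [ -77. -108.   99.]
top heat_sink_1 0.41 [388. 242.] hop [ -33. -595.    8.]
top power_brick 0.6 [225. 166.] hop [-34. -34.  48.]
top power_brick 0.43 [236. 187.] hop [ -80. -106.   96.]
top test_board 0.94 [229. 152.] hop [ 25. -30.  29.]
top test_board 0.22 [209. 151.] hop [18. 39. 72.]
scene heat_sink_1 0.56 [330. 299.] hop [ -36. -592.    8.]
```

View pics/t6.png

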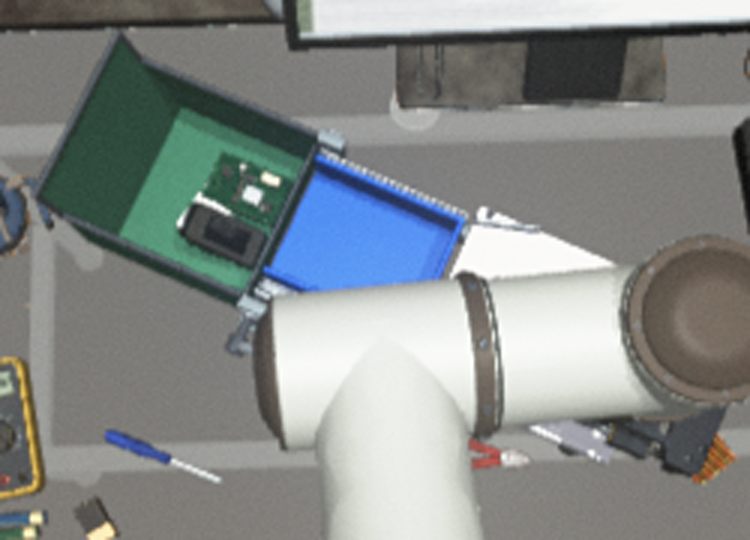

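The tray at (365,225) is empty and home. The board and brick at (245,190) and (220,235) lie in the hopper on top of the heat sinks, and the arm is clear.

```bash
python3 -c "
from h import *
print(finish_job())"
```

```text
the job is handed in; nothing more can be done
None
```

I handed the job in with the tray empty and home in the level cradle and the arm clear; the board and brick lie in the hopper, and the heat sinks appear to be under them, mostly hidden from view. `finish_job()` gave no verdict.

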